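# Boiled egg into the empty egg cup

### The arm

A 7-joint arm with a two-finger parallel gripper is mounted at the origin on a cart in front of the work surface, level with it; the furniture and walls round the work are solid. World frame = base frame: x ahead of the robot, y to its left, z up, the work surface at z = 0. Lengths are in m, angles in rad, forces in N, time in s.
With the tool pointing down it reaches from about 0.35 to 0.9 m from the base axis. Payload 19.9 kg.
Tool frame: the origin (TCP) lies at the very end of the fingers, on their centre line; the grasp point (between the pads) lies bot.hold_point_z behind it (bot.hold_point_z is the distance from the TCP to the grasp point, in m); z points along the fingers, y is the line along which they close (so a half turn about z gives the same grasp; the last joint's range is limited). The gripper opens to 85 mm and grips with 20 to 120 N. Pads are 22 mm wide; open, the fingers measure 114 mm over their backs; the gripper's body (76 mm by 85 mm) begins 54 mm behind the grasp point. The pads swing forward as they close: fully open they stand 13 mm farther back than shut.
Start: joints at [1.069, 0.417, -0.01, 1.614, 0.005, 1.111, -0.053], TCP at [0.277, -0.56, 0.231] pointing down, gripper open.
Joint ranges: [-2.81, 2.81], [-0.39, 2.02], [-1.27, 1.25], [0.06, 2.57], [-1.19, 4.33], [0.19, 2], [-2.82, 2.82]. Speed limits (rad/s): [1.89, 1.89, 2.39, 2.39, 3.01, 3.01, 3.01].

### API

Orientations are given as a unit quaternion [w, x, y, z].
In Python, from workcell import bot, viewer, order gives the robot as it stands.
- The arm moves only by the tool servo_tool, never from a script. Its argument "steps" is a list that holds one entry, the list of rows, each a list of 7 numbers: the shift along the world's x, y, z in m, then the turn, a rotation vector about the world's x, y, z in degrees, then the opening in per cent of the stroke, from 0 (shut) to 100 (fully open). A call has 1 to 5 rows; each row shifts and turns the commanded pose from where the row before left it; what a row does not reach is not made up. A row lasts 1/8 s, in which the tool goes at most 62.5 mm and 10.7 degrees, less where a joint would pass 70% of its speed; a pose out of reach is approached as far as the arm can. A call with a gripper value outside its range is refused whole. The fingers move at their own pace and stop on an object; "grip_force" is the grip in N (left out, the last holds). Time passes only in rows, so rows that do not move let the fingers close. It gives the time, the measured TCP pose, the force, the opening and the grip force at its end, in the units of the state.
- bot.observe(): the state, without advancing time (a new reading comes with each control period).
- viewer.snapshot(name): name is "scene" or "side" or "wrist"; returns the picture (400x640x3 uint8, blue, green, red); there is no depth.
- viewer.camera_info(name): a dict with "camera_matrix" (3x3 intrinsics, pixels), "pose" (4x4, takes a point from camera to world coordinates). Camera axes: x right, y down, z forward; pixel columns grow to the right and rows downward; lengths in m; the calibration is good to about 2 mm. A picture is of the moment at which its call begins: read the wrist's pose just before it. camera_info takes no time and is no camera call; for the wrist camera it gives the pose at the moment of the call.
- order.sign_off(): hands the job in; it is judged then, once.
The state is a dict: "time_s": time; "joint_pos": joint angles; "dq": joint speeds; "tau": joint torques, N m; "tool_pos": TCP position; "ee_rot": TCP orientation; "contact_force": force on the tool from outside, world axes, zero at the start; "wrist_torque": the same for the moment, N m; "gripper_width": finger opening in m; "gripper_force": force on a finger pad.
Only numpy, scipy, OpenCV 4.12 (cv2) and the standard library are available. Lean on these libraries where they do the work, as an engineer would, in place of code of your own. Each camera call takes 0.05 s, during which the arm holds its last target. There are 200 camera calls.

### The job

Breakfast for two: one egg already stands in its egg cup, the other is still in the wooden egg rack. Take the egg out of the rack and seat it upright in the empty steel egg cup, lowering it in with the fingers rather than dropping it, and then let go. Leave the other egg in its cup where it is and keep your cup standing.

Things in the scene. Friction and masses are not known exactly. Their poses are not given: they have to be found in the camera images.
- egg_mid (a point): Centre, half-way up, of the loose brown egg standing broad end down in the wooden rack. 58 mm tall, widest (45 mm) 6.5 mm below this point; its lower end is a ball of radius 22.5 mm, the pointed end is up; 60 g, rigid. Starts about 60 mm above the worktop. z: out of the pointed end; at the start x points across the rack, y along it. Grip from above, closing along x, pads at this height.
- egg: The same egg; origin at the bottom of its broad end, 29 mm below egg_mid, same axes. Its rack: a loose wooden board, 50 mm across (x), 104 mm long (y), with two round collars 37 mm wide and 52 mm apart, tops 36 mm above the worktop; the egg is in the +y one and the empty one is 52 mm from it towards -y. Across the rack 60 mm each side of the egg are free.
- egg_cup_rim (a point): Centre of the mouth of the empty steel egg cup, in the plane of the rim, 50 mm above the worktop; z up. Round footed cup, rim 42 mm across outside, 36 mm inside, hollow 20 mm deep, foot 48 mm across, 150 g, standing loose. An egg seated in it rests on the inside of the rim and centres itself: egg_mid is then about 20 mm above this point.
- other_egg_mid (a point): Centre, half-way up, of the other, identical egg, which already stands in an identical steel egg cup; it must stay there. z up. Above all three hangs a wall cabinet, 0.57 m over the worktop, whose upright door handle stands out to about x = 0.54, y = -0.2: keep lifts low (90 mm is ample).

How it is judged:
On the way:
1. the egg is lowered into the empty cup while the fingers still hold it (within 15 mm of the cup's axis and 12 mm of its seated height) (horizontal distance between egg_mid and egg_cup_rim below 0.015 m and z of egg_mid in the frame of egg_cup_rim below 0.032 m and contact force between the fingers and egg above 0.5 N), for 0.05 s.
At the end, for the whole second after the job is handed in: The egg rests, pointed end up within 25 degrees, in the cup that was empty: its centre within 10 mm of the cup's axis and 10 to 26 mm above the rim, at rest, the cup standing upright (within 10 degrees) on the worktop; the other egg is within 30 mm of where it stood (horizontal distance between egg_mid and egg_cup_rim below 0.01 m and z of egg_mid in the frame of egg_cup_rim between 0.01 and 0.026 m and angle between egg's own z axis and vertical below 0.44 rad and angle between egg_cup_rim's own z axis and vertical below 0.17 rad and height (world z) of egg_cup_rim below 0.056 m and linear speed of egg below 0.03 m/s and distance of other_egg_mid from where it was at the start of the episode below 0.03 m); the robot touches nothing.
It fails at once if the other egg is knocked or taken from its place (moved more than 30 mm) (distance of other_egg_mid from where it was at the start of the episode above 0.03 m).
It also fails if it takes over 35 s, if anything falls off the work surface, if the arm or the gripper's body presses on something with over 40 N, if the wrist force passes 120 N, or if a joint passes its speed limit or range.

## Working session

There is one attempt and no reset: what is moved stays moved. The work goes in short steps, Python scripts to look and compute and a tool call to move; the robot and the scene stay as the last step left them, time stands still between calls to the robot, and variables do not carry over. Pictures are saved under pics/ and viewed, at most 10 in all, crops included, and the job is handed in when it is done.

Besides the shell and the picture viewer there is one more tool, called after "Emit:" as name([rows], argument=value, ...), one row to a line, values as JSON. servo_tool: Moves the arm, as the interface text tells. Its arguments: {"type":"object","properties":{"steps":{"type":"array"},"grip_force":{"type":"number"}},"required":["steps"]}

```bash
mkdir -p pics
python3 - <<'E'
from workcell import bot, viewer, order
import cv2
o=bot.observe(); print(o['time_s'],o['tool_pos'],o['ee_rot'],o['gripper_width'],bot.hold_point_z)
for n in ("scene","side"):
    cv2.imwrite(f"pics/{n}0.png",viewer.snapshot(n)); i=viewer.camera_info(n); print(n,i['camera_matrix'],i['pose'])
E
```

```text
0.0 [ 0.277205   -0.55976694  0.23063421] [-6.01607450e-04  9.73688029e-01  2.27884244e-01 -1.75970906e-04] 0.08519448005167027 0.0187
scene [[448.43600485   0.         310.17677795]
 [  0.         448.43600485 196.28707044]
 [  0.           0.           1.        ]] [[ 0.49394644 -0.37834335  0.7828622  -0.18656089]
 [-0.86923755 -0.19307367  0.45513585 -0.50217429]
 [-0.02104754 -0.90530595 -0.4242383   0.45983822]
 [ 0.          0.          0.          1.        ]]
side [[494.76242011   0.         318.5793822 ]
 [  0.         494.76242011 194.49711982]
 [  0.           0.           1.        ]] [[-0.9991552   0.03277171 -0.02479735  0.51610063]
 [ 0.03849552  0.53510565 -0.8439076   0.63603561]
 [-0.01438709 -0.84414925 -0.53591515  0.53298811]
 [ 0.          0.          0.          1.        ]]
```

View pics/scene0.png

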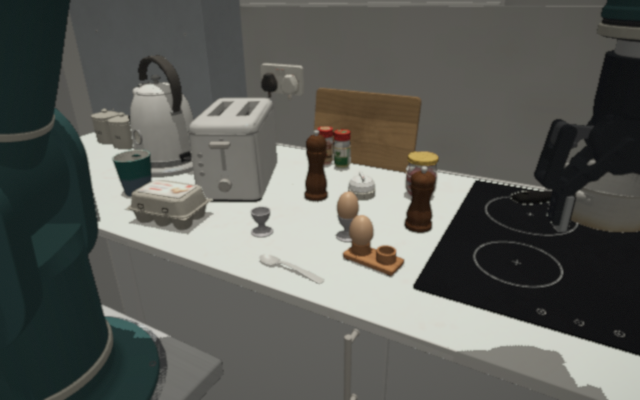

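View pics/side0.png

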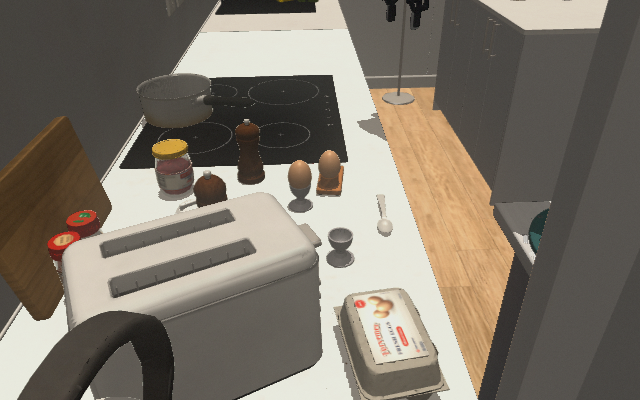

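The scene view shows the rack egg at about (361,235), the rack's empty collar at (386,253), the other egg at (347,207) and the empty cup's rim at (261,212). In the side view they are at (329,165), hidden, (300,175) and (341,233). I'll zoom in to get the rack's yaw.

```bash
cat > h.py <<'E'
import numpy as np, cv2
from workcell import bot, viewer, order
def ray(i,p):
    K,T=np.array(i['camera_matrix']),np.array(i['pose'])
    d=T[:3,:3]@np.linalg.solve(K,[p[0],p[1],1]); return T[:3,3],d/np.linalg.norm(d)
def plane(i,p,z):
    o,d=ray(i,p); return o+d*(z-o[2])/d[2]
def tri(i,p,j,q):
    A=np.zeros((3,3));b=np.zeros(3)
    for o,d in (ray(i,p),ray(j,q)):
        M=np.eye(3)-np.outer(d,d);A+=M;b+=M@o
    return np.linalg.solve(A,b)
E
python3 - <<'E'
from h import *
a=cv2.imread('pics/scene0.png')[185:285,240:420]; b=cv2.imread('pics/side0.png')[140:270,270:400]
a=cv2.resize(a,None,fx=2.5,fy=2.5,interpolation=cv2.INTER_CUBIC);b=cv2.resize(b,None,fx=2.5,fy=2.5,interpolation=cv2.INTER_CUBIC)
c=np.zeros((325,780,3),np.uint8);c[:250,:450]=a;c[:,455:]=b;cv2.imwrite('pics/m.png',c)
S,D=viewer.camera_info('scene'),viewer.camera_info('side')
for n,p,q in (('egg',(361,235),(329,168)),('other',(347,208),(300,177)),('cuprim',(261,213),(341,235))): print(n,tri(S,p,D,q).round(4))
E
```

```text
egg [ 0.4694 -0.2252  0.0485]
other [ 0.5277 -0.1687  0.0636]
cuprim [ 0.4624 -0.008   0.0452]
```

View pics/m.png

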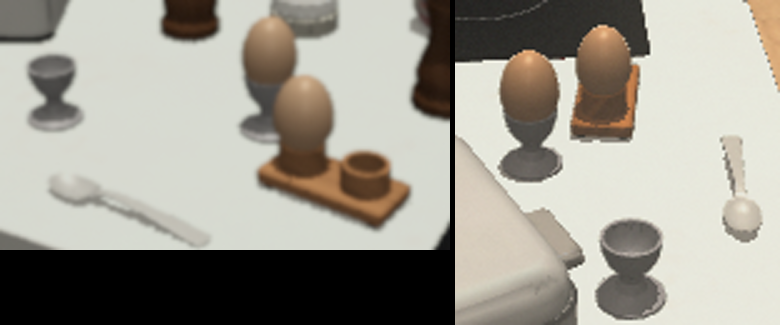

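The crop shows the egg in the rack's far (+y) collar. The rack's long edge in scene runs from about (344,254) to (395,272), and in side from about (340,194) to (343,166). The other egg is beside it at +x, +y.

Run:
```python
from h import *
S,D=viewer.camera_info('scene'),viewer.camera_info('side')
A=lambda u,v:(240+u/2.5,185+v/2.5)
B=lambda u,v:(270+(u-455)/2.5,140+v/2.5)
for n,p,z in (('rackL',A(259,176),.005),('rackF',A(388,220),.005),('rackR',A(409,187),.01),('collar',A(366,160),.036),('eggm',A(303,116),.06),('rim',A(52,66),.05),('oth',A(270,55),.07)): print('S',n,plane(S,p,z).round(4))
for n,p,z in (('nl',B(572,132),.005),('nr',B(630,136),.005),('fr',B(638,66),.012),('eggm',B(603,66),.06),('rim',B(632,239),.05),('oth',B(530,92),.07)): print('D',n,plane(D,p,z).round(4))
o=bot.observe(); q=o['ee_rot']
from scipy.spatial.transform import Rotation as R
print(R.from_quat(np.r_[q[1:],q[0]]).as_matrix().round(3), viewer.camera_info('wrist')['pose'].round(3))
```

```text
S rackL [ 0.4557 -0.1977  0.005 ]
S rackF [ 0.4467 -0.3015  0.005 ]
S rackR [ 0.4857 -0.3029  0.01  ]
S collar [ 0.4659 -0.2763  0.036 ]
S eggm [ 0.464 -0.228  0.06 ]
S rim [ 0.4618 -0.0091  0.05  ]
S oth [ 0.5236 -0.1737  0.07  ]
D nl [ 0.495  -0.2019  0.005 ]
D nr [ 0.4491 -0.1931  0.005 ]
D fr [ 0.4347 -0.294   0.012 ]
D eggm [ 0.4695 -0.2101  0.06  ]
D rim [0.4628 0.001  0.05  ]
D oth [ 0.5267 -0.1563  0.07  ]
[[ 0.896  0.444 -0.001]
 [ 0.444 -0.896  0.001]
 [-0.    -0.001 -1.   ]] [[ 0.443 -0.866 -0.231  0.335]
 [-0.897 -0.428 -0.113 -0.531]
 [-0.001  0.257 -0.966  0.374]
 [ 0.     0.     0.     1.   ]]
```

Emit:
servo_tool([
  [[0.03,0.045,0,0,0,10,100],[0.03,0.045,0,0,0,10,100],[0.03,0.045,0,0,0,10,100],[0.03,0.045,0,0,0,10,100],[0.03,0.045,-0.02,0,0,10,100]],
])

```text
time_s: 0.72
tool_pos: [0.4286, -0.3339, 0.212]
ee_rot: [0.001, 0.784, 0.62, 0.0]
contact_force: [0.7, -0.5, -0.2]
gripper_width: 0.0855
gripper_force: 0.0
```

Emit:
servo_tool([
  [[0.02,0.045,0,0,0,5,100],[0.02,0.045,-0.02,0,0,0,100],[0,0,0,0,0,0,100]],
])

```text
time_s: 1.1
tool_pos: [0.4681, -0.2413, 0.1901]
ee_rot: [-0.001, 0.757, 0.654, 0.0]
contact_force: [0.0, -0.6, 0.9]
gripper_width: 0.0857
gripper_force: 0.0
```

Run:
```python
from h import *
i=viewer.camera_info('wrist'); np.savez('w1.npz',camera_matrix=i['camera_matrix'],pose=i['pose'])
m=viewer.snapshot('wrist');cv2.imwrite('pics/w1.png',m); print(np.array(i['pose']).round(3),i['camera_matrix'],bot.observe()['tool_pos'])
```

```text
[[ 0.989 -0.141 -0.039  0.477]
 [-0.146 -0.956 -0.253 -0.177]
 [-0.001  0.256 -0.967  0.333]
 [ 0.     0.     0.     1.   ]] [[340.32353374   0.         319.93704097]
 [  0.         340.32353374 203.55966939]
 [  0.           0.           1.        ]] [ 0.46747819 -0.24362507  0.19066368]
```

View pics/w1.png

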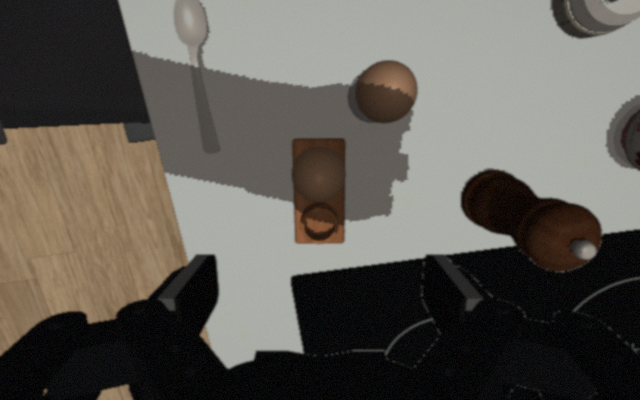

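The wrist view shows the rack upright in the picture, with corners at (293,139), (345,139), (345,243) and (293,243), so the tool's yaw already matches the rack. The egg is centred at about (319,173) and the empty collar at (320,221). The other egg is at (386,91).

Run:
```python
from h import *
i=np.load('w1.npz')
for n,p,z in (('egg',(319,173),.055),('other',(386,91),.075),('collar',(320,220),.036),('r1',(293,139),.012),('r2',(345,139),.012),('r3',(345,243),.012),('r4',(293,243),.012)): print(n,plane(i,p,z).round(4))
```

```text
egg [ 0.4692 -0.2239  0.055 ]
other [ 0.5264 -0.1685  0.075 ]
collar [ 0.4632 -0.2702  0.036 ]
r1 [ 0.4487 -0.196   0.012 ]
r2 [ 0.4966 -0.2031  0.012 ]
r3 [ 0.4834 -0.3054  0.012 ]
r4 [ 0.4316 -0.2978  0.012 ]
```

Emit:
servo_tool([
  [[0.0015,0.019,0,0,0,0,100],[0,0,-0.03,0,0,0,100],[0,0,-0.03,0,0,0,100],[0,0,-0.03,0,0,0,100],[0,0,0,0,0,0,100]],
], grip_force=25)

```text
time_s: 1.78
tool_pos: [0.4676, -0.2258, 0.1]
ee_rot: [-0.002, 0.759, 0.651, -0.001]
contact_force: [1.0, -1.4, 1.2]
gripper_width: 0.0858
gripper_force: 0.0
```

Emit:
servo_tool([
  [[0.001,0.001,-0.02,0,0,0,100],[0,0,-0.02,0,0,0,100],[0,0,-0.02,0,0,0,100],[0,0,-0.002,0,0,0,100],[0,0,0,0,0,0,100]],
])

```text
time_s: 2.4
tool_pos: [0.4704, -0.2254, 0.0405]
ee_rot: [0.001, 0.759, 0.652, 0.0]
contact_force: [-1.6, -0.2, 0.1]
gripper_width: 0.0852
gripper_force: 0.0
```

Run:
```python
from h import *
cv2.imwrite('pics/w2.png',viewer.snapshot('wrist')); o=bot.observe();print(o['tool_pos'],o['contact_force'])
```

```text
[ 0.47045106 -0.2254298   0.04053728] [-0.12330456 -0.28115222  0.35255542]
```

View pics/w2.png

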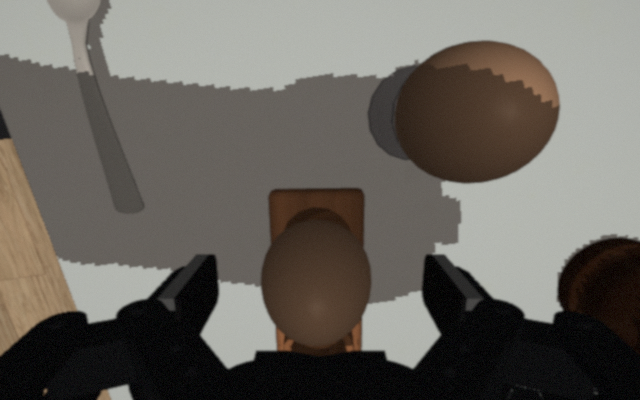

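The egg (x 262–370, centre 316) is about midway between the fingers (inner edges 216 and 425), and both sides are clear. I'll lower 5 mm and close.

Emit:
servo_tool([
  [[0,0,-0.005,0,0,0,100],[0,0,0,0,0,0,70],[0,0,0,0,0,0,55],[0,0,0,0,0,0,40],[0,0,0,0,0,0,30]],
], grip_force=25)

```text
time_s: 3.08
tool_pos: [0.4698, -0.2251, 0.0344]
ee_rot: [-0.0, 0.758, 0.652, -0.0]
contact_force: [-2.9, 0.4, 5.7]
gripper_width: 0.0439
gripper_force: 24.8
```

Emit:
servo_tool([
  [[0,0,0,0,0,0,30],[0,0,0,0,0,0,30],[0,0,0,0,0,0,30]],
])

```text
time_s: 3.45
tool_pos: [0.4698, -0.2251, 0.0344]
ee_rot: [-0.0, 0.758, 0.652, -0.0]
contact_force: [-2.5, 0.4, 6.3]
gripper_width: 0.0441
gripper_force: 24.8
```

Emit:
servo_tool([
  [[0,0,0.01,0,0,0,30],[0,0,0.02,0,0,0,30],[0,0,0.025,0,0,0,30],[0,0,0.025,0,0,0,30],[0,0,0,0,0,0,30]],
])

```text
time_s: 4.08
tool_pos: [0.4709, -0.2255, 0.1164]
ee_rot: [0.002, 0.758, 0.652, 0.001]
contact_force: [0.2, 0.2, -2.3]
gripper_width: 0.0439
gripper_force: 25.6
```

Run:
```python
from h import *
o=bot.observe();print(o['tool_pos'],o['contact_force'],o['gripper_width'])
a=viewer.snapshot('side');w=viewer.snapshot('wrist')
c=np.zeros((400,800,3),np.uint8);c[:,:400]=cv2.resize(a[50:250,230:430],None,fx=2,fy=2);c[:,400:]=w[:,120:520];cv2.imwrite('pics/l.png',c)
```

```text
[ 0.47089957 -0.22552414  0.11637806] [ 0.16588441  0.22790937 -2.27566287] 0.043929221859183895
```

View pics/l.png

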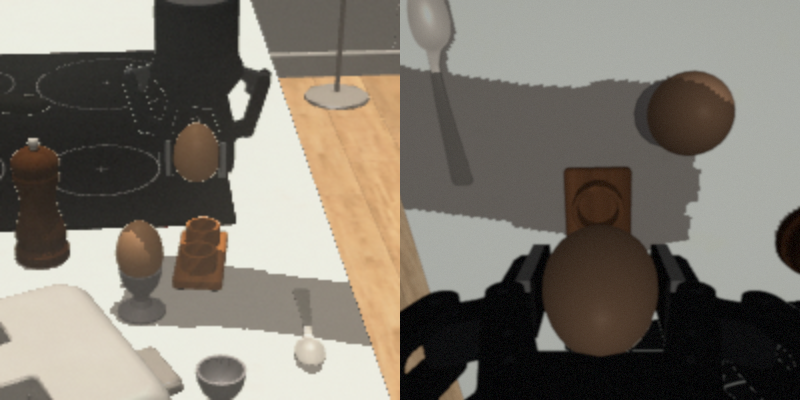

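The egg is held upright between the pads and the rack stayed put. Next I'll measure the egg's offset in the grip, the empty cup, and how close the toaster is to it.

Run:
```python
from h import *
S,D,W=(viewer.camera_info(n) for n in('scene','side','wrist'))
t=bot.observe()['tool_pos']
for h in (.02,.0255): print('egg-tcp',(plane(W,(320.5,290),t[2]+h)-t).round(4))
for p in ((197,192),(258,198),(275,172)): print('toaster base S',plane(S,p,0).round(3))
for p in ((319,350),(317,245)): print('toaster D z.01/.17',plane(D,p,.01).round(3),plane(D,p,.17).round(3))
print('lever',tri(S,(222,168),D,(313,238)).round(3))
for p in ((133,200),(190,224),(208,206)): print('carton S',plane(S,p,0.02).round(3))
# cup by mask: grey dark pixels in window
for n,I,(x0,x1,y0,y1) in (('scene',S,(245,280,200,240)),('side',D,(322,362,222,270))):
    m=viewer.snapshot(n)[y0:y1,x0:x1]; k=(cv2.cvtColor(m,cv2.COLOR_BGR2GRAY)<135).astype(np.uint8)
    c=max(cv2.findContours(k,0,1)[0],key=cv2.contourArea); x,y,w,h=cv2.boundingRect(c)
    print(n,x+x0,y+y0,w,h,cv2.contourArea(c)); print([(r+y0,)+tuple(np.where(k[r])[0][[0,-1]]+x0) for r in range(k.shape[0]) if k[r].any()][::2])
```

```text
egg-tcp [-0.0008 -0.0035  0.02  ]
egg-tcp [-0.0003 -0.0004  0.0255]
toaster base S [0.555 0.256 0.   ]
toaster base S [0.596 0.099 0.   ]
toaster base S [0.755 0.155 0.   ]
toaster D z.01/.17 [0.506 0.195 0.01 ] [0.509 0.33  0.17 ]
toaster D z.01/.17 [ 0.501 -0.028  0.01 ] [0.505 0.175 0.17 ]
lever [0.502 0.106 0.118]
carton S [0.421 0.326 0.02 ]
carton S [0.395 0.125 0.02 ]
carton S [0.477 0.148 0.02 ]
scene 252 207 19 27 323.5
[(200, np.int64(245), np.int64(259)), (207, np.int64(259), np.int64(263)), (209, np.int64(253), np.int64(268)), (211, np.int64(252), np.int64(268)), (213, np.int64(252), np.int64(269)), (215, np.int64(252), np.int64(269)), (217, np.int64(253), np.int64(268)), (219, np.int64(254), np.int64(267)), (221, np.int64(256), np.int64(265)), (223, np.int64(258), np.int64(264)), (225, np.int64(258), np.int64(264)), (227, np.int64(256), np.int64(269)), (229, np.int64(253), np.int64(270)), (231, np.int64(253), np.int64(269)), (233, np.int64(255), np.int64(259))]
side 326 228 28 40 710.0
[(228, np.int64(339), np.int64(342)), (230, np.int64(332), np.int64(348)), (232, np.int64(330), np.int64(350)), (234, np.int64(329), np.int64(351)), (236, np.int64(330), np.int64(350)), (238, np.int64(328), np.int64(352)), (240, np.int64(329), np.int64(351)), (242, np.int64(330), np.int64(351)), (244, np.int64(331), np.int64(350)), (246, np.int64(332), np.int64(348)), (248, np.int64(334), np.int64(346)), (250, np.int64(333), np.int64(345)), (252, np.int64(330), np.int64(348)), (254, np.int64(328), np.int64(350)), (256, np.int64(326), np.int64(350)), (258, np.int64(327), np.int64(350)), (260, np.int64(327), np.int64(353)), (262, np.int64(327), np.int64(352)), (264, np.int64(329), np.int64(350)), (266, np.int64(333), np.int64(346))]
```

Emit:
servo_tool([
  [[-0.02,0.02,0.01,0,0,0,30],[-0.01,0.04,0,0,0,0,30],[0,0.04,0,0,0,0,30],[0.01,0.03,0,0,0,0,30],[0.012,0.02,0,0,0,0,30]],
])

```text
time_s: 4.9
tool_pos: [0.4617, -0.0736, 0.1238]
ee_rot: [-0.0, 0.758, 0.652, -0.0]
contact_force: [0.6, -0.8, 0.1]
gripper_width: 0.0436
gripper_force: 25.7
```

Emit:
servo_tool([
  [[0,0,0,0,0,0,30],[0,0,0,0,0,0,30]],
])

```text
time_s: 5.15
tool_pos: [0.4614, -0.0755, 0.1238]
ee_rot: [-0.0, 0.759, 0.652, -0.0]
contact_force: [0.9, -0.3, -1.2]
gripper_width: 0.044
gripper_force: 25.7
```

Run:
```python
from h import *
o=bot.observe();print(o['tool_pos'],o['contact_force'],o['gripper_width'])
i=viewer.camera_info('wrist'); np.savez('w3.npz',camera_matrix=i['camera_matrix'],pose=i['pose'],t=o['tool_pos'])
cv2.imwrite('pics/w3.png',viewer.snapshot('wrist'))
```

```text
[ 0.46137099 -0.07546734  0.12378262] [ 0.91561247 -0.30433699 -1.2128775 ] 0.04395694349027087
```

View pics/w3.png

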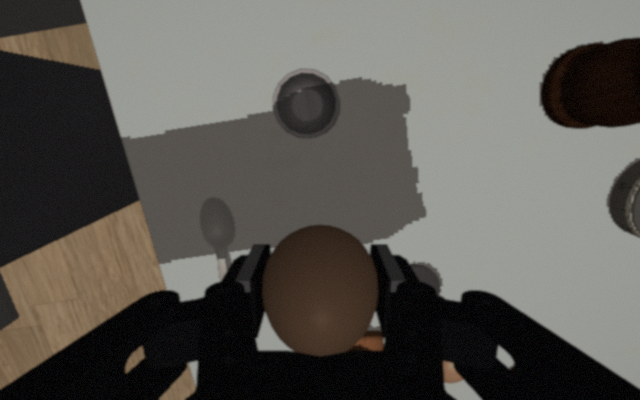

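The wrist view shows the empty cup's rim as a circle centred at about (307,103), spanning x 274–340 and y 69–138. The held egg is centred at (321,290), as before.

Run:
```python
from h import *
i=np.load('w3.npz'); m=cv2.imread('pics/w3.png')
g=cv2.GaussianBlur(cv2.cvtColor(m,cv2.COLOR_BGR2GRAY)[50:160,250:365],(3,3),0)
print(cv2.HoughCircles(g,cv2.HOUGH_GRADIENT,1,5,param1=80,param2=15,minRadius=24,maxRadius=38)[0][:4]+[250,50,0])
for p in ((307,103.5),): 
    c=plane(i,p,.05); print(c.round(4),'shift',(c-i['t']).round(4))
```

```text
[[306.5        102.5         34.90000153]
 [310.5        106.5         29.70000076]
 [310.5         98.5         36.29999924]
 [302.5         96.5         28.5       ]]
[ 0.4638 -0.0044  0.05  ] shift [ 0.0024  0.0711 -0.0738]
```

Emit:
servo_tool([
  [[0.001,0.03,0,0,0,0,30],[0.001,0.03,0,0,0,0,30],[0.001,0.012,-0.01,0,0,0,30],[0,0,-0.025,0,0,0,30],[0,0,0,0,0,0,30]],
])

```text
time_s: 5.82
tool_pos: [0.4637, -0.0036, 0.0881]
ee_rot: [-0.001, 0.759, 0.651, -0.001]
contact_force: [-0.1, -0.7, -0.1]
gripper_width: 0.0442
gripper_force: 25.8
```

Emit:
servo_tool([
  [[0.0005,0,-0.015,0,0,0,30],[0,0,-0.012,0,0,0,30],[0,0,-0.006,0,0,0,30],[0,0,0,0,0,0,30]],
])

```text
time_s: 6.32
tool_pos: [0.4651, -0.003, 0.0559]
ee_rot: [-0.0, 0.758, 0.652, -0.0]
contact_force: [-0.7, -0.0, -0.7]
gripper_width: 0.0441
gripper_force: 25.8
```

Run:
```python
from h import *
o=bot.observe();print(o['tool_pos'],o['contact_force'])
a=viewer.snapshot('side');b=viewer.snapshot('scene')
c=np.zeros((400,800,3),np.uint8);c[:,:400]=cv2.resize(a[180:280,290:390],None,fx=4,fy=4,interpolation=2);c[:,400:]=cv2.resize(b[150:250,210:310],None,fx=4,fy=4,interpolation=2);cv2.imwrite('pics/d.png',c)
```

```text
[ 0.46514696 -0.00303001  0.05592339] [-0.72073859 -0.02271233 -0.69792857]
```

View pics/d.png

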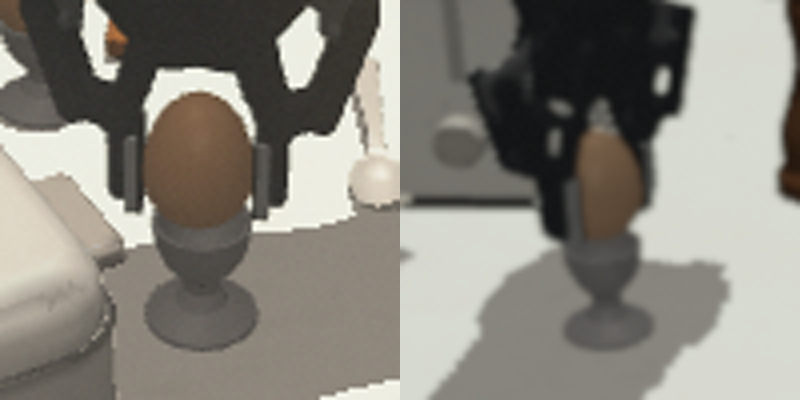

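The egg is just above the cup and nearly on axis: in side its centre is at 198 against 201 for the rim, in the enlarged crop. The pads just clear the rim on both sides. I'll shift 1 mm in −x and lower in small steps.

Emit:
servo_tool([
  [[-0.001,-0.0005,-0.002,0,0,0,30],[0,0,-0.003,0,0,0,30],[0,0,-0.003,0,0,0,30],[0,0,0,0,0,0,30]],
])

```text
time_s: 6.92
tool_pos: [0.4642, -0.0035, 0.048]
ee_rot: [-0.0, 0.758, 0.652, -0.0]
contact_force: [-0.2, 0.4, -0.4]
gripper_width: 0.044
gripper_force: 25.8
```

Emit:
servo_tool([
  [[0,0,-0.002,0,0,0,30],[0,0,0,0,0,0,30]],
])

```text
time_s: 7.18
tool_pos: [0.4643, -0.0036, 0.0462]
ee_rot: [-0.0, 0.758, 0.652, -0.0]
contact_force: [0.1, -0.9, 0.7]
gripper_width: 0.0441
gripper_force: 26.0
```

Emit:
servo_tool([
  [[0,0,-0.0015,0,0,0,30],[0,0,0,0,0,0,30]],
])

```text
time_s: 7.42
tool_pos: [0.4647, -0.0036, 0.045]
ee_rot: [0.0, 0.758, 0.652, 0.0]
contact_force: [-1.1, -1.0, 7.1]
gripper_width: 0.0441
gripper_force: 26.4
```

Contact force rose to 7 N at the expected seated height, so I'll release gently.

Emit:
servo_tool([
  [[0,0,0,0,0,0,56],[0,0,0,0,0,0,62],[0,0,0,0,0,0,75],[0,0,0,0,0,0,90],[0,0,0,0,0,0,90]],
])

```text
time_s: 8.05
tool_pos: [0.4644, -0.0036, 0.0447]
ee_rot: [-0.0, 0.758, 0.652, -0.0]
contact_force: [-0.7, -0.1, 0.4]
gripper_width: 0.0769
gripper_force: 0.0
```

Emit:
servo_tool([
  [[0,0,0.015,0,0,0,90],[0,0,0.025,0,0,0,90],[0,0,0.03,0,0,0,90],[0,0,0.03,0,0,0,90],[0,0,0,0,0,0,90]],
])

```text
time_s: 8.68
tool_pos: [0.4655, -0.0036, 0.1475]
ee_rot: [0.002, 0.758, 0.652, 0.001]
contact_force: [0.0, -0.3, -0.5]
gripper_width: 0.077
gripper_force: 0.0
```

Run:
```python
from h import *
o=bot.observe();print(o['tool_pos'],o['contact_force'])
a=viewer.snapshot('side');b=viewer.snapshot('scene')
c=np.zeros((400,800,3),np.uint8);c[:,:400]=cv2.resize(a[140:280,260:400],(400,400),interpolation=2);c[:,400:]=cv2.resize(b[150:290,220:360],(400,400),interpolation=2);cv2.imwrite('pics/e.png',c)
```

```text
[ 0.46554548 -0.00357213  0.14747346] [ 0.02724629 -0.32237001 -0.4773983 ]
```

View pics/e.png

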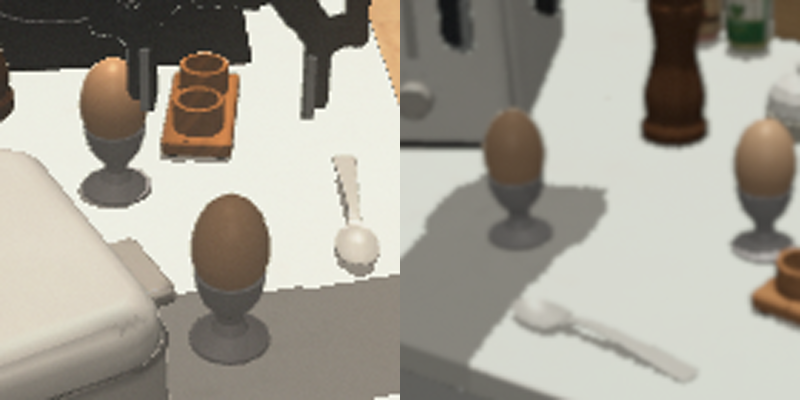

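In both views the egg sits upright in its cup, the other egg is undisturbed, and the gripper is clear of everything.

```bash
python3 -c "
from workcell import order
print(order.sign_off())"
```

```text
the job is handed in; nothing more can be done
None
```

The egg was lowered into the empty steel cup with the fingers and released; the last pictures show it upright, the cup standing and the other egg in place, and the job is handed in (the sign-off reported no verdict).

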